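# Bolt the sweet bin and press its clip cover home

## Robot

A 6-joint arm with a two-finger parallel gripper is mounted at the origin on the work surface. World frame = base frame: x ahead of the robot, y to its left, z up, the work surface at z = 0. Lengths are in m, angles in rad, forces in N, time in s.
With the tool pointing down it reaches from about 0.35 to 0.85 m from the base axis. Payload 8.1 kg.
Tool frame: the origin (TCP) lies at the very end of the fingers, on their centre line; the grasp point (between the pads) lies 19 mm behind it; z points along the fingers, y is the line along which they close (so a half turn about z gives the same grasp; the last joint's range is limited). The gripper opens to 93 mm and grips with 3 to 60 N. Pads are 15 mm wide; open, the fingers measure 128 mm over their backs; the gripper's body (75 mm by 188 mm) begins 65 mm behind the grasp point.
Start: joints at [-1.31, 0.13, 1.488, -0, 1.523, -0.085], TCP at [0.203, -0.564, 0.219] pointing down, gripper open.
Joint ranges: [-2.96, 2.96], [-0.89, 2.26], [0.02, 2.5], [-1.34, 4.48], [0, 2.73], [-2.66, 2.66]. Speed limits (rad/s): [2.39, 2.39, 2.79, 3.14, 3.14, 3.14].

## Interface

Orientations are given as [roll, pitch, yaw] about the fixed x, y, z axes, in that order (R = Rz(yaw) Ry(pitch) Rx(roll)).
In Python, from bench import bot gives the robot as it stands.
- The arm moves only by the tool step_arm, never from a script. Its argument "increments" is a list of rows, each an object with "xyz": the shift along the tool's x, y, z in m, a list of three; "dr": the turn, a rotation vector about the tool's x, y, z in rad, a list of three; "grip": the closure, from -1 (fully open) to 1 (shut). In form: [{"xyz": [dx, dy, dz], "dr": [wx, wy, wz], "grip": grip}, ...]. A call has 1 to 20 rows; each row shifts and turns the commanded pose from where the row before left it, along the tool's axes as they then stand; what a row does not reach is not made up. A row lasts 1/12 s, in which the tool goes at most 41.7 mm and 7.16 degrees, less where a joint would pass 70% of its speed; a pose out of reach is approached as far as the arm can. A call with a gripper value outside its range is refused whole. The fingers move at their own pace and stop on an object; the grip force is fixed at half the most. Time passes only in rows, so rows that do not move let the fingers close. It gives the time, the measured TCP pose, the force, the opening and the grip force at its end, in the units of the state.
- bot.get_obs(): the state, without advancing time (a new reading comes with each control period).
- bot.capture(name): name is "side" or "top"; returns a dict with "pixels" (420x560x3 uint8, red, green, blue), "K" (3x3 intrinsics, pixels), "view" (4x4, takes a point from world to camera coordinates). Camera axes: x right, y down, z forward; pixel columns grow to the right and rows downward; lengths in m; the calibration is good to about 2 mm. A picture is of the moment at which its call begins. There is no depth.
- bot.close_job(): hands the job in; it is judged then, once.
The state is a dict: "time_s": time; "joint_pos": joint angles; "joint_velocities": joint speeds; "effort": joint torques, N m; "position": TCP position; "tool_rot": TCP orientation; "force": force on the tool from outside, world axes, zero at the start; "torque": the same for the moment, N m; "finger_gap": finger opening in m; "gripper_force": force on a finger pad.
Only numpy, scipy, OpenCV 4.12 (cv2) and the standard library are available. Lean on these libraries where they do the work, as an engineer would, in place of code of your own. Each camera call takes 0.05 s, during which the arm holds its last target. There are 200 camera calls.

## Task

Close up the lidded sweet bin: slide its orange-knobbed bolt fully home into the keeper, then take the blue clip cover from the counter, set it over the bolt and press it down past the snap until it is fully seated. Keep pressing: finish while you are still holding the cover firmly down on its pads, with the bolt still home, and leave everything else on the counter and the bin where it is.

Things in the scene. Friction and masses are not known exactly. Their poses are not given: they have to be found in the camera images.
- bolt (a joint): Barrel bolt on top of the bin. Steel rod 8 mm thick, sliding level along the bin's -y direction between low steel cheeks (13 mm high) into a small steel keeper. Value in m: 0 = fully drawn back, 0.050 = fully home against its stop. It slides with about 1.5 N of friction and stays where it is left. It starts between 0 and 0.02.
- bolt_knob (a point): Top centre of the bolt's orange knob, an upright round post 14 mm in diameter, 22 mm tall; this point is 38 mm above the lid. Slide it along clip_seat's -y axis. Home, it stands exactly over the middle of clip_seat, between two aluminium clip blocks 18 mm high, so fingers around or behind it must reach at most 19 mm below its top.
- clip_seat (a point): Where the cover goes: midpoint between the two rubber pads, level with their tops (102 mm above the counter). Axes are the bin's: x away from the robot across the bolt, y along the bolt (-y to the keeper), z up. Clip blocks at x = 11 to 24.5 mm either side, 40 mm long in y. Keeper (17 mm high) at y = -40 to -60 mm, bolt cheeks (13 mm) at y = +30 to +95 mm.
- pads: Two black rubber strips (one body) on the lid that the seated cover stands on, each 12 mm wide, 60 mm long, 2 mm thick, at x = -34 and +34 mm. Origin midway between them at lid height, axes as clip_seat.
- cover: Blue plastic clip cover, about 0.12 kg, a box open below, 68 (x) by 64 (y) by 44 mm high, with a grip rib on top 16 mm thick in x, 40 long in y, 22 high (66 mm over all). Origin at the centre of its underside. Stands upright on the counter. Seated, its origin is at clip_seat with its y axis along the bolt; half a turn makes no difference. The knob blocks it unless the bolt is home.
- bin: The fixed sweet bin, 240 mm (x) by 320 mm (y) by 100 mm high, wooden sides with white edges, closed wooden lid with a clear window; heavy, does not move. Origin at the centre of its underside; lid top 100 mm up. clip_seat lies at x = -50, y = -50 mm from its centre.
- dish: Bystander: white sample dish with sweets, 90 mm across, 35 mm high, origin under its centre. Leave alone.
- sticker_roll: Bystander: paper sticker roll, 64 mm across, 28 mm high, origin under its centre. Leave alone.
- jar_red: Bystander: clear jar of red sweets, 88 mm across, 128 mm high, origin under its centre. Leave alone.
- jar_green: Bystander: clear jar of green and blue sweets, 88 mm across, 128 mm high, origin under its centre. Leave alone.
- scoop: Bystander: aluminium sweet scoop lying down, 185 mm long, 42 mm high, origin near its middle. Leave alone.
- tag_stand: Bystander: blank price card on a dark wooden foot, 40 by 60 mm, 52 mm high, standing on the bin's lid, origin under its centre. Leave alone.
- nose_far (a joint): Brass sprung nose on the far clip block (one on the near block too), 10 mm above the pads; m pushed in, 0 = out. Beads inside the cover's x walls meet the noses 12 mm above the seat, resist with 8 to 16 N, snap past at about 5 mm, then the resistance vanishes and the cover lands on the pads. Once snapped it stays by itself but loads the pads only with its weight.
Not all that is in view belongs to the job. Several things look just like the cover: the one meant starts nearest to the robot's base.

How it is judged:
By the outcome, as a careful person would: the job done as asked, in the order asked, and still so for the second after the job is handed in, while the arm keeps its last pose, push and grip.
It also fails if it takes over 64 s, if anything falls off the work surface, if the arm or the gripper's body presses on something with over 40 N, if the wrist force passes 120 N, or if a joint passes its speed limit or range.

## Working session

There is one attempt and no reset: what is moved stays moved. The work goes in short steps, Python scripts to look and compute and a tool call to move; the robot and the scene stay as the last step left them, time stands still between calls to the robot, and variables do not carry over. Pictures are saved under pics/ and viewed, at most 10 in all, crops included, and the job is handed in when it is done.

Besides the shell and the picture viewer there is one more tool, called after "Call:" by a JSON object that holds its "fn" and its "kwargs". step_arm: Moves the arm, as the interface text tells. Its arguments: {"type":"object","properties":{"increments":{"type":"array","items":{"type":"object","properties":{"xyz":{"type":"array","items":{"type":"number"}},"dr":{"type":"array","items":{"type":"number"}},"grip":{"type":"number"}}}}},"required":["increments"]}

```bash
mkdir -p pics
python3 - <<'E'
from bench import bot
import cv2,json,numpy as np
for n in("top","side"):
    c=bot.capture(n); cv2.imwrite(f"pics/{n}0.png",cv2.resize(c["pixels"][:,:,::-1],(800,600),interpolation=cv2.INTER_CUBIC))
    cv2.imwrite(f"pics/{n}0raw.png",c["pixels"][:,:,::-1])
    np.savez(f"{n}.npz",K=c["K"],V=c["view"]); print(n,np.round(c["K"],1).tolist(),np.round(c["view"],3).tolist())
o=bot.get_obs();print(o)
E
```

```text
top [[410.1, 0.0, 278.8], [0.0, 410.1, 209.0], [0.0, 0.0, 1.0]] [[0.013, -1.0, -0.024, -0.027], [-0.997, -0.011, -0.083, 0.543], [0.082, 0.025, -0.996, 1.252], [0.0, 0.0, 0.0, 1.0]]
side [[419.2, 0.0, 281.3], [0.0, 419.2, 206.3], [0.0, 0.0, 1.0]] [[-0.767, -0.641, 0.023, 0.379], [-0.366, 0.408, -0.836, 0.333], [0.527, -0.65, -0.548, 1.174], [0.0, 0.0, 0.0, 1.0]]
{'time_s': 0.1, 'joint_pos': array([-1.31038811e+00,  1.31138813e-01,  1.48916984e+00, -1.08280907e-05,
        1.52301464e+00, -8.53963186e-02]), 'joint_velocities': array([-0.00025371, -0.00017677, -0.00221391, -0.00010496,  0.00100743,
       -0.00043606]), 'effort': array([ 7.67611145e-04, -5.61340535e+01, -4.93095088e+01,  7.69917341e-02,
        2.90209427e-02, -7.12144924e-05]), 'position': array([ 0.20325571, -0.56396544,  0.2176609 ]), 'tool_rot': array([-3.13986741e+00, -1.36834591e-04,  3.45804946e-01]), 'force': array([-0.86638787,  0.3548494 , -0.87407724]), 'torque': array([ 0.00589124,  0.0449212 , -0.04717901]), 'gripper_force': 0.0, 'finger_gap': 0.09302416914398842}
```

View pics/top0.png

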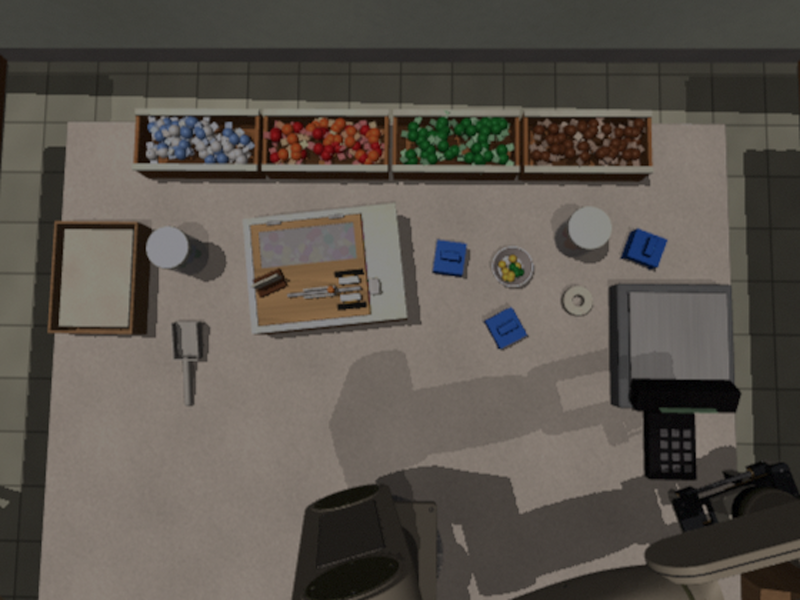

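View pics/side0.png

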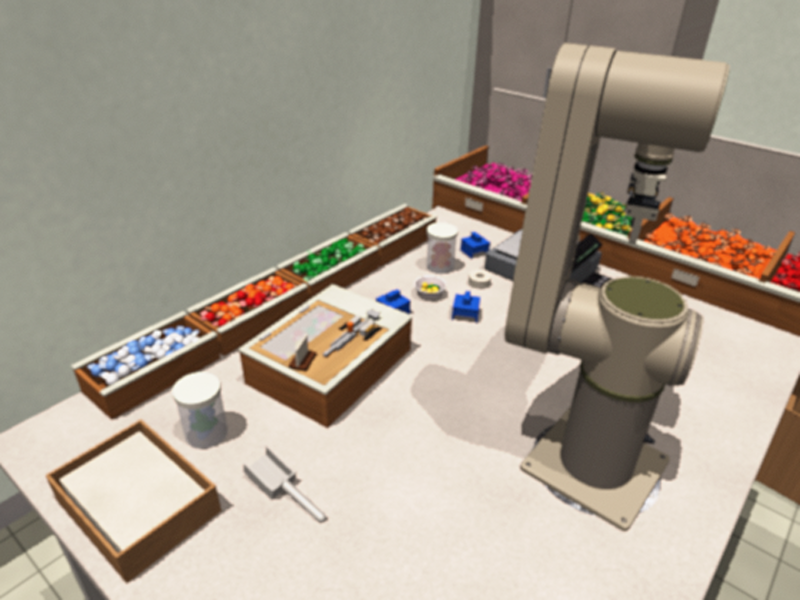

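The top view shows covers at (450,258), (506,327) and (644,248). The one at (506,327) is nearest the base. The bolt and clip area is around (335,290). In the side view, that cover is at (466,306) and the bolt at (355,330). Next I'll make enlarged crops.

Run:
```python
import cv2,numpy as np
t=cv2.imread("pics/top0raw.png");s=cv2.imread("pics/side0raw.png")
def crop(im,u,v,w,h,k):
    c=im[v:v+h,u:u+w]; c=cv2.resize(c,None,fx=k,fy=k,interpolation=cv2.INTER_CUBIC)
    c=cv2.convertScaleAbs(c,alpha=1.4)
    for i in range(0,w,10):
        cv2.line(c,(i*k,0),(i*k,6),(255,255,255),1); cv2.putText(c,str(u+i),(i*k,16),0,.35,(255,255,255),1)
    for i in range(0,h,10):
        cv2.line(c,(0,i*k),(6,i*k),(255,255,255),1); cv2.putText(c,str(v+i),(8,i*k+4),0,.35,(255,255,255),1)
    return c
a=crop(t,195,180,80,60,10); cv2.imwrite("pics/a.png",a)
b=crop(s,215,205,80,60,10); cv2.imwrite("pics/b.png",b)
c=np.hstack([crop(t,330,205,50,60,8),crop(s,302,190,50,60,8)]);cv2.imwrite("pics/c.png",c)
```

```text
(no output)
```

View pics/a.png

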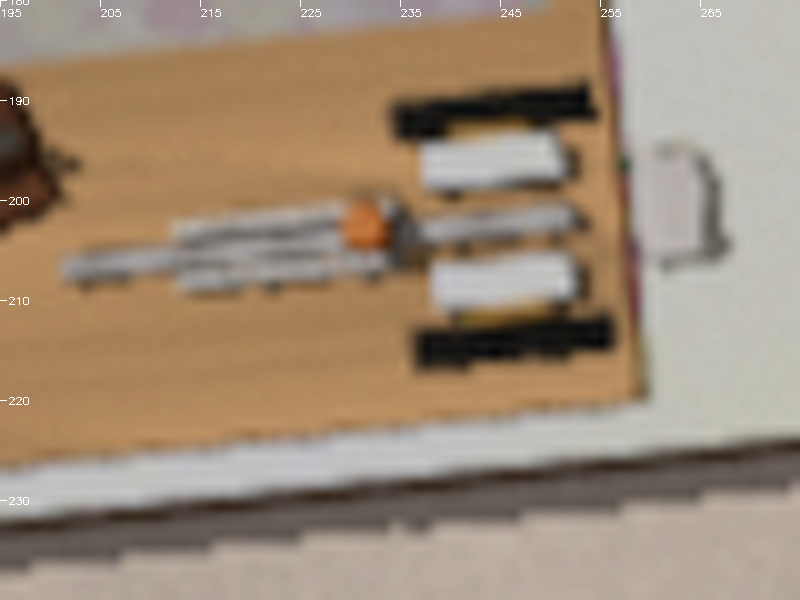

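View pics/b.png

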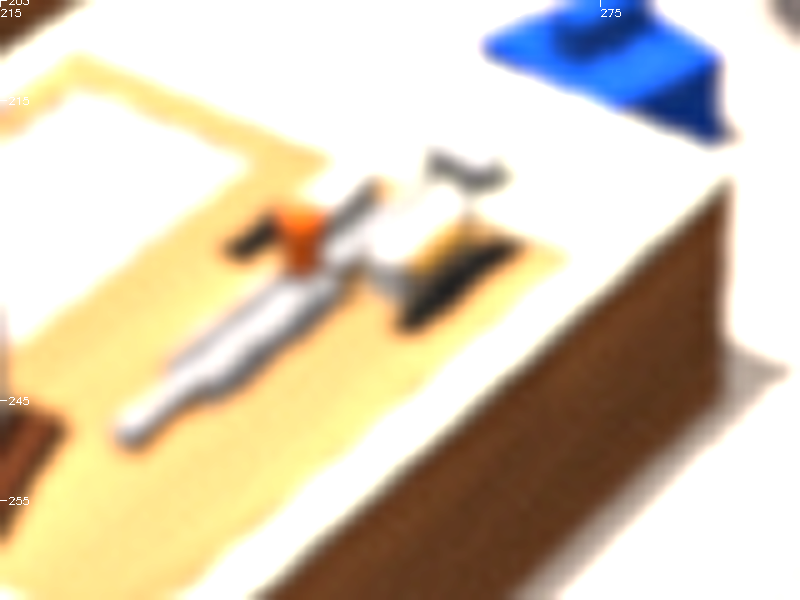

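View pics/c.png

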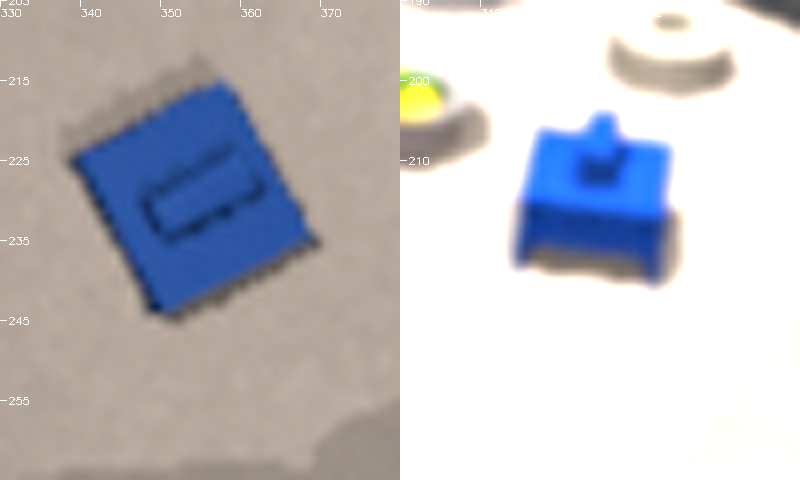

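The crops give these readings:
- **Knob:** top face at top-view pixel (231.2,202.2) and side-view pixel (244.6,226.5).
- **Pads:** centres at top-view pixels (243.5,190.1) and (245.5,213.3). The near pad is at side-view pixel (260.5,233).
- **Cover:** top-view corners about (338.5,224.5), (357.3,214.8), (369.3,234.5) and (349.3,243.3).

```bash
cat > h.py <<'E'
import numpy as np
from scipy.optimize import least_squares
C={n:(lambda d:(d["K"],d["V"]))(np.load(n+".npz")) for n in("top","side")}
def proj(n,p):
    K,V=C[n]; q=K@(V[:3,:3]@np.asarray(p,float)+V[:3,3]); return q[:2]/q[2]
def onz(n,u,v,z):
    K,V=C[n]; R=V[:3,:3]; c=-R.T@V[:3,3]; d=R.T@np.linalg.inv(K)@[u,v,1]; return c+d*(z-c[2])/d[2]
def tri(a,b):
    r=least_squares(lambda p:np.r_[proj("top",p)-a,proj("side",p)-b],[.6,0,.1]); return r.x.round(4),r.fun.round(2)
E
python3 - <<'E'
from h import *
o=-.45
k=lambda x,y,u,v,s:(u+(x+.5)/s-.5,v+(y+.5)/s-.5)
T=lambda x,y:k(x,y,195,180,10); S=lambda x,y:k(x,y,215,205,10)
TC=lambda x,y:k(x,y,330,205,8); SC=lambda x,y:k(x-400,y,302,190,8)
print("knob",tri(T(366,225),S(300,218)), onz("top",*T(366,225),.138))
print("near pad",tri(T(514,342),S(460,285)))
n=onz("top",*T(514,342),.102);f=onz("top",*T(494,110),.102);print("pads",n,f,(n+f)/2,np.linalg.norm(n-f),np.arctan2(*(f-n)[[1,0]]))
yw=lambda a,b:np.degrees(np.arctan2(*(-(b-a))[[0,1]]*[-1,1]))
for nm,a,b,z in[("rod",(65,268),(580,215),.112),("padf",(390,100),(590,82),.102),("padn",(418,370),(615,350),.102),("lidE",(0,467),(640,400),.1),("binE",(0,530),(800,438),.1)]:
    A=onz("top",*T(*a),z);B=onz("top",*T(*b),z);d=A-B;print(nm,A.round(4),B.round(4),np.degrees(np.arctan2(-d[0],d[1])))
c=[(72,160),(222,82),(318,240),(158,310)]
P=[onz("top",*TC(*q),.044) for q in c];P=np.array(P);print(P.round(4),P.mean(0),[np.linalg.norm(P[i]-P[(i+1)%4]).round(4) for i in range(4)],[np.degrees(np.arctan2(*(P[(i+1)%4]-P[i])[[1,0]])).round(1) for i in range(4)])
s=[(520,205),(540,130),(668,150),(665,215)]
for q in s: print("side",onz("side",*SC(*q),.044).round(4))
print("rib",[onz("top",*TC(*q),.066).round(4) for q in[(145,200),(240,145),(265,185),(168,242)]])
print("rib side", tri(TC(204,193),SC(603,133)))
E
```

```text
knob (array([0.5522, 0.1131, 0.1362]), array([-0.14, -0.19,  0.26,  0.05])) [0.55147153 0.11240351 0.138     ]
near pad (array([0.5213, 0.0735, 0.1032]), array([-0.04, -0.06,  0.08,  0.01]))
pads [0.52122003 0.07347353 0.102     ] [0.58927501 0.0807121  0.102     ] [0.55524752 0.07709282 0.102     ] 0.06843885783472857 0.10596514084721022
rod [0.5405 0.2035 0.112 ] [0.5576 0.054  0.112 ] 6.5251824618358905
padf [0.5919 0.1113 0.102 ] [0.5978 0.0527 0.102 ] 5.757536712627876
padn [0.5127 0.1014 0.102 ] [0.5192 0.0439 0.102 ] 6.476698718171695
lidE [0.483  0.2235 0.1   ] [0.5048 0.0365 0.1   ] 6.667869696883701
binE [0.4646 0.2229 0.1   ] [ 0.4943 -0.0103  0.1   ] 7.263775717143481
[[ 0.4957 -0.2027  0.044 ]
 [ 0.526  -0.2594  0.044 ]
 [ 0.4666 -0.2954  0.044 ]
 [ 0.4394 -0.2351  0.044 ]] [ 0.48192846 -0.24813513  0.044     ] [np.float64(0.0643), np.float64(0.0695), np.float64(0.0661), np.float64(0.065)] [np.float64(-61.9), np.float64(-148.8), np.float64(114.3), np.float64(30.0)]
side [ 0.4944 -0.2022  0.044 ]
side [ 0.5244 -0.2599  0.044 ]
side [ 0.4691 -0.2863  0.044 ]
side [ 0.4399 -0.2401  0.044 ]
rib [array([ 0.4801, -0.2271,  0.066 ]), array([ 0.501 , -0.2624,  0.066 ]), array([ 0.4863, -0.2716,  0.066 ]), array([ 0.4646, -0.2356,  0.066 ])]
rib side (array([ 0.4829, -0.2491,  0.0657]), array([ 0.02,  0.03, -0.04, -0.  ]))
```

Call:
{"fn": "step_arm", "kwargs": {"increments": [{"xyz":[0,0,-0.003],"dr":[0,0,-0.1216],"grip":1},{"xyz":[0,0,-0.003],"dr":[0,0,-0.1216],"grip":1},{"xyz":[0,0,-0.003],"dr":[0,0,-0.1216],"grip":1},{"xyz":[0,0,-0.003],"dr":[0,0,-0.1216],"grip":1},{"xyz":[0,0,-0.003],"dr":[0,0,-0.1216],"grip":1},{"xyz":[0,0,-0.003],"dr":[0,0,-0.1216],"grip":1},{"xyz":[0,0,-0.003],"dr":[0,0,-0.1216],"grip":1},{"xyz":[0,0,-0.003],"dr":[0,0,-0.1216],"grip":1},{"xyz":[0,0,-0.003],"dr":[0,0,-0.1216],"grip":1},{"xyz":[0,0,-0.003],"dr":[0,0,-0.1216],"grip":1},{"xyz":[0,0,-0.003],"dr":[0,0,-0.1216],"grip":1},{"xyz":[0,0,0],"dr":[0,0,0],"grip":1}]}}

```text
time_s: 1.1
position: [0.2034, -0.5645, 0.2518]
tool_rot: [3.142, 0.0, 1.689]
force: [-0.1, -0.1, 0.8]
finger_gap: 0.0175
gripper_force: 0.0
```

Call:
{"fn": "step_arm", "kwargs": {"increments": [{"xyz":[0.0236,0.0151,0],"dr":[0,0,0],"grip":1},{"xyz":[0.0236,0.0151,0],"dr":[0,0,0],"grip":1},{"xyz":[0.0236,0.0151,0],"dr":[0,0,0],"grip":1},{"xyz":[0.0236,0.0151,0],"dr":[0,0,0],"grip":1},{"xyz":[0.0236,0.0151,0],"dr":[0,0,0],"grip":1},{"xyz":[0.0236,0.0151,0],"dr":[0,0,0],"grip":1},{"xyz":[0.0236,0.0151,0],"dr":[0,0,0],"grip":1},{"xyz":[0.0236,0.0151,0],"dr":[0,0,0],"grip":1},{"xyz":[0.0236,0.0151,0],"dr":[0,0,0],"grip":1},{"xyz":[0.0236,0.0151,0],"dr":[0,0,0],"grip":1},{"xyz":[0.0236,0.0151,0],"dr":[0,0,0],"grip":1},{"xyz":[0.0236,0.0151,0],"dr":[0,0,0],"grip":1},{"xyz":[0.0236,0.0151,0],"dr":[0,0,0],"grip":1},{"xyz":[0.0236,0.0151,0],"dr":[0,0,0],"grip":1},{"xyz":[0.0236,0.0151,0],"dr":[0,0,0],"grip":1},{"xyz":[0.0236,0.0151,0],"dr":[0,0,0],"grip":1},{"xyz":[0.0236,0.0151,0],"dr":[0,0,0],"grip":1},{"xyz":[0.0236,0.0151,0],"dr":[0,0,0],"grip":1},{"xyz":[0.0236,0.0151,0],"dr":[0,0,0],"grip":1},{"xyz":[0.0236,0.0151,0],"dr":[0,0,0],"grip":1}]}}

```text
time_s: 2.77
position: [0.4507, -0.0601, 0.2513]
tool_rot: [-3.141, -0.0, 1.679]
force: [0.3, -0.3, 0.4]
finger_gap: 0.0003
gripper_force: 0.0
```

Call:
{"fn": "step_arm", "kwargs": {"increments": [{"xyz":[0.0236,0.0151,0],"dr":[0,0,0],"grip":1},{"xyz":[0.0236,0.0151,0],"dr":[0,0,0],"grip":1},{"xyz":[0.0236,0.0151,0],"dr":[0,0,0],"grip":1},{"xyz":[0.0236,0.0151,0],"dr":[0,0,0],"grip":1},{"xyz":[0.0236,0.0151,0],"dr":[0,0,0],"grip":1},{"xyz":[0.0236,0.0151,0],"dr":[0,0,0],"grip":1},{"xyz":[0.0236,0.0151,0],"dr":[0,0,0],"grip":1},{"xyz":[0.0236,0.0151,0],"dr":[0,0,0],"grip":1},{"xyz":[0,0,0],"dr":[0,0,0],"grip":1},{"xyz":[0,0,0],"dr":[0,0,0],"grip":1}]}}

```text
time_s: 3.6
position: [0.549, 0.1408, 0.2506]
tool_rot: [-3.14, 0.0, 1.682]
force: [-1.2, -0.6, -0.4]
finger_gap: 0.0004
gripper_force: 0.0
```

Call:
{"fn": "step_arm", "kwargs": {"increments": [{"xyz":[0,0,0.0128],"dr":[0,0,0],"grip":1},{"xyz":[0,0,0.0128],"dr":[0,0,0],"grip":1},{"xyz":[0,0,0.0128],"dr":[0,0,0],"grip":1},{"xyz":[0,0,0.0128],"dr":[0,0,0],"grip":1},{"xyz":[0,0,0.0128],"dr":[0,0,0],"grip":1},{"xyz":[0,0,0.0128],"dr":[0,0,0],"grip":1},{"xyz":[0,0,0.0128],"dr":[0,0,0],"grip":1},{"xyz":[0,0,0.0128],"dr":[0,0,0],"grip":1},{"xyz":[0,0,0.0128],"dr":[0,0,0],"grip":1},{"xyz":[0,0,0.0128],"dr":[0,0,0],"grip":1},{"xyz":[0,0,0],"dr":[0,0,0],"grip":1},{"xyz":[0,0,0],"dr":[0,0,0],"grip":1}]}}

```text
time_s: 4.6
position: [0.5486, 0.1395, 0.1225]
tool_rot: [-3.14, 0.0, 1.683]
force: [0.5, -0.5, 0.3]
finger_gap: 0.0008
gripper_force: 0.0
```

Call:
{"fn": "step_arm", "kwargs": {"increments": [{"xyz":[-0.005,0,0],"dr":[0,0,0],"grip":1},{"xyz":[-0.005,0,0],"dr":[0,0,0],"grip":1},{"xyz":[-0.005,0,0],"dr":[0,0,0],"grip":1},{"xyz":[-0.005,0,0],"dr":[0,0,0],"grip":1},{"xyz":[0,0,0],"dr":[0,0,0],"grip":1}]}}

```text
time_s: 5.02
position: [0.5522, 0.1188, 0.1244]
tool_rot: [3.14, 0.0, 1.683]
force: [-0.6, 0.5, 0.2]
finger_gap: 0.0008
gripper_force: 0.0
```

Call:
{"fn": "step_arm", "kwargs": {"increments": [{"xyz":[-0.004,0,0],"dr":[0,0,0],"grip":1},{"xyz":[-0.004,0,0],"dr":[0,0,0],"grip":1},{"xyz":[-0.004,0,0],"dr":[0,0,0],"grip":1},{"xyz":[-0.004,0,0],"dr":[0,0,0],"grip":1},{"xyz":[-0.004,0,0],"dr":[0,0,0],"grip":1},{"xyz":[0,0,0],"dr":[0,0,0],"grip":1}]}}

```text
time_s: 5.52
position: [0.5538, 0.099, 0.1236]
tool_rot: [-3.141, 0.0, 1.683]
force: [0.6, -0.2, 0.5]
finger_gap: 0.0004
gripper_force: 0.0
```

Call:
{"fn": "step_arm", "kwargs": {"increments": [{"xyz":[-0.001,0,0],"dr":[0,0,0],"grip":1},{"xyz":[-0.001,0,0],"dr":[0,0,0],"grip":1},{"xyz":[-0.001,0,0],"dr":[0,0,0],"grip":1},{"xyz":[-0.001,0,0],"dr":[0,0,0],"grip":1},{"xyz":[0,0,0],"dr":[0,0,0],"grip":1}]}}

```text
time_s: 5.93
position: [0.5541, 0.0958, 0.1235]
tool_rot: [-3.141, 0.0, 1.683]
force: [-1.3, 1.0, -0.2]
finger_gap: 0.0004
gripper_force: 0.5
```

Call:
{"fn": "step_arm", "kwargs": {"increments": [{"xyz":[-0.001,0,0],"dr":[0,0,0],"grip":1},{"xyz":[-0.001,0,0],"dr":[0,0,0],"grip":1},{"xyz":[-0.001,0,0],"dr":[0,0,0],"grip":1},{"xyz":[0,0,0],"dr":[0,0,0],"grip":1}]}}

```text
time_s: 6.27
position: [0.5545, 0.0928, 0.1235]
tool_rot: [-3.141, 0.0, 1.683]
force: [-1.1, 0.6, -1.0]
finger_gap: 0.0003
gripper_force: 0.5
```

Run:
```python
from bench import bot
import cv2,numpy as np
p=[]
for n,u,v in(("top",195,180),("side",215,200)):
    c=bot.capture(n)["pixels"][v:v+60,u:u+80,::-1]
    p.append(cv2.resize(c,None,fx=5,fy=10,interpolation=cv2.INTER_CUBIC) if 0 else cv2.resize(c,(400,300),interpolation=cv2.INTER_CUBIC))
cv2.imwrite("pics/d.png",np.hstack(p)); print(bot.get_obs()["force"])
```

```text
[-0.71189211 -0.03940783 -1.04381873]
```

View pics/d.png

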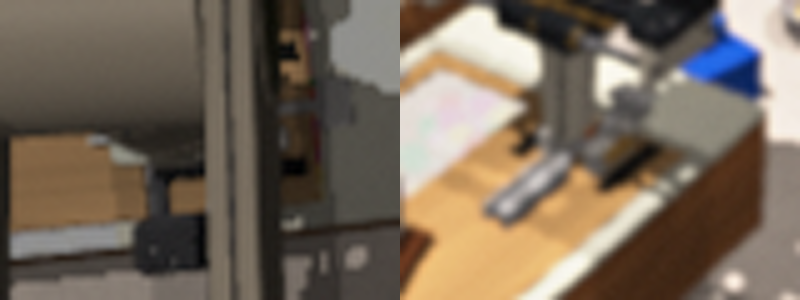

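The left half (top view) is blocked by the arm. The right half (side view) shows the fingers at about (570,110) behind the knob, and the rod's tail has shortened to (495,210). I'll keep pushing until the force rises.

Call:
{"fn": "step_arm", "kwargs": {"increments": [{"xyz":[-0.001,0,0],"dr":[0,0,0],"grip":1},{"xyz":[-0.001,0,0],"dr":[0,0,0],"grip":1},{"xyz":[0,0,0],"dr":[0,0,0],"grip":1}]}}

```text
time_s: 6.62
position: [0.5546, 0.0918, 0.1235]
tool_rot: [-3.141, -0.002, 1.684]
force: [-0.4, 5.8, -0.8]
finger_gap: 0.0002
gripper_force: 2.7
```

Call:
{"fn": "step_arm", "kwargs": {"increments": [{"xyz":[-0.001,0,0],"dr":[0,0,0],"grip":1},{"xyz":[0,0,0],"dr":[0,0,0],"grip":1},{"xyz":[0,0,0],"dr":[0,0,0],"grip":1}]}}

```text
time_s: 6.87
position: [0.5546, 0.0917, 0.1236]
tool_rot: [-3.141, -0.003, 1.684]
force: [-0.6, 8.7, -0.5]
finger_gap: 0.0002
gripper_force: 4.3
```

Call:
{"fn": "step_arm", "kwargs": {"increments": [{"xyz":[-0.001,0,0],"dr":[0,0,0],"grip":1},{"xyz":[0,0,0],"dr":[0,0,0],"grip":1},{"xyz":[0,0,0],"dr":[0,0,0],"grip":1}]}}

```text
time_s: 7.12
position: [0.5546, 0.0916, 0.1236]
tool_rot: [-3.141, -0.004, 1.684]
force: [-2.2, 11.8, -0.2]
finger_gap: 0.0006
gripper_force: 6.0
```

Call:
{"fn": "step_arm", "kwargs": {"increments": [{"xyz":[0.007,0,0],"dr":[0,0,0],"grip":1},{"xyz":[0.007,0,0],"dr":[0,0,0],"grip":1},{"xyz":[0,0,-0.021],"dr":[0,0,0],"grip":1},{"xyz":[0,0,-0.021],"dr":[0,0,0],"grip":1},{"xyz":[0,0,-0.021],"dr":[0,0,0],"grip":1},{"xyz":[0,0,-0.021],"dr":[0,0,0],"grip":1},{"xyz":[0,0,-0.021],"dr":[0,0,0],"grip":1},{"xyz":[0,0,-0.021],"dr":[0,0,0],"grip":1},{"xyz":[0,0,0],"dr":[0,0,0],"grip":1}]}}

```text
time_s: 7.87
position: [0.5557, 0.103, 0.2552]
tool_rot: [3.134, 0.001, 1.683]
force: [0.7, -0.1, 0.6]
finger_gap: 0.0004
gripper_force: 0.0
```

Call:
{"fn": "step_arm", "kwargs": {"increments": [{"xyz":[-0.0243,-0.0078,0],"dr":[0,0,0],"grip":-0.2},{"xyz":[-0.0243,-0.0078,0],"dr":[0,0,0],"grip":-0.2},{"xyz":[-0.0243,-0.0078,0],"dr":[0,0,0],"grip":-0.2},{"xyz":[-0.0243,-0.0078,0],"dr":[0,0,0],"grip":-0.2},{"xyz":[-0.0243,-0.0078,0],"dr":[0,0,0],"grip":-0.2},{"xyz":[-0.0243,-0.0078,0],"dr":[0,0,0],"grip":-0.2},{"xyz":[-0.0243,-0.0078,0],"dr":[0,0,0],"grip":-0.2},{"xyz":[-0.0243,-0.0078,0],"dr":[0,0,0],"grip":-0.2},{"xyz":[-0.0243,-0.0078,0],"dr":[0,0,0],"grip":-0.2},{"xyz":[-0.0243,-0.0078,0],"dr":[0,0,0],"grip":-0.2},{"xyz":[-0.0243,-0.0078,0],"dr":[0,0,0],"grip":-0.2},{"xyz":[-0.0243,-0.0078,0],"dr":[0,0,0],"grip":-0.2},{"xyz":[-0.0243,-0.0078,0],"dr":[0,0,0],"grip":-0.2},{"xyz":[-0.0243,-0.0078,0],"dr":[0,0,0],"grip":-0.2},{"xyz":[0,0,0],"dr":[0,0,-0.0985],"grip":-0.2},{"xyz":[0,0,0],"dr":[0,0,-0.0985],"grip":-0.2},{"xyz":[0,0,0],"dr":[0,0,-0.0985],"grip":-0.2},{"xyz":[0,0,0],"dr":[0,0,-0.0985],"grip":-0.2},{"xyz":[0,0,0],"dr":[0,0,0],"grip":-0.2},{"xyz":[0,0,0],"dr":[0,0,0],"grip":-0.2}]}}

```text
time_s: 9.53
position: [0.483, -0.2474, 0.2491]
tool_rot: [-3.141, -0.0, 2.074]
force: [0.3, 0.5, 0.5]
finger_gap: 0.0557
gripper_force: 0.0
```

Run:
```python
from bench import bot
import cv2,numpy as np
p=[]
for n,u,v,w in(("top",195,180,80),("side",215,200,80),("top",310,195,80),("side",285,175,80)):
    c=bot.capture(n)["pixels"][v:v+w*3//4,u:u+w,::-1]
    p.append(cv2.resize(c,(400,300),interpolation=cv2.INTER_CUBIC))
cv2.imwrite("pics/e.png",np.vstack([np.hstack(p[:2]),np.hstack(p[2:])]))
o=bot.get_obs();print(o["position"],o["tool_rot"],o["finger_gap"])
```

```text
[ 0.48312503 -0.24737744  0.24947639] [-3.14143828e+00 -6.26411701e-05  2.07550700e+00] 0.056212797908930155
```

View pics/e.png

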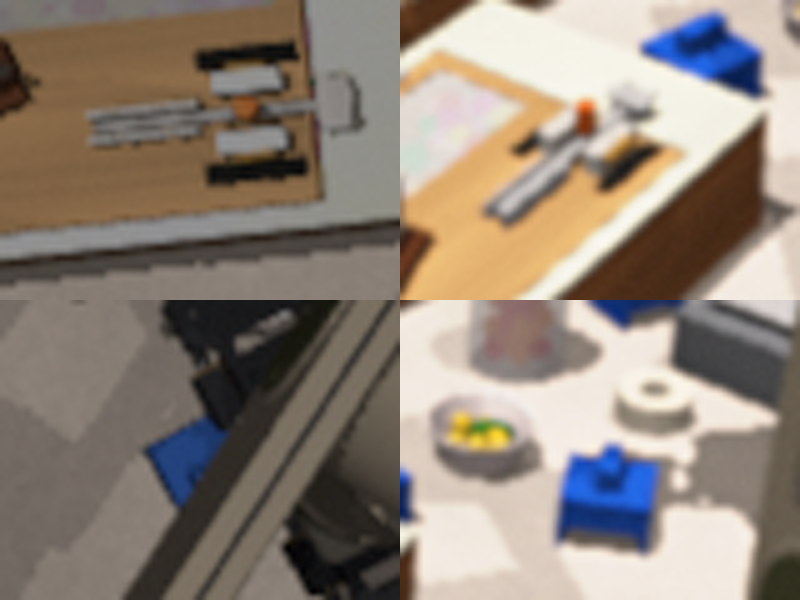

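The upper crops show the bolt home: the knob is at (246,105) between the clip blocks, with the rod into the keeper. The lower right crop shows the cover undisturbed at (608,490). I'll descend onto the rib.

Call:
{"fn": "step_arm", "kwargs": {"increments": [{"xyz":[-0.001,-0.001,0.019],"dr":[0,0,0],"grip":-0.2},{"xyz":[0,0,0.019],"dr":[0,0,0],"grip":-0.2},{"xyz":[0,0,0.019],"dr":[0,0,0],"grip":-0.2},{"xyz":[0,0,0.019],"dr":[0,0,0],"grip":-0.2},{"xyz":[0,0,0.019],"dr":[0,0,0],"grip":-0.2},{"xyz":[0,0,0.019],"dr":[0,0,0],"grip":-0.2},{"xyz":[0,0,0.019],"dr":[0,0,0],"grip":-0.2},{"xyz":[0,0,0.019],"dr":[0,0,0],"grip":-0.2},{"xyz":[0,0,0.019],"dr":[0,0,0],"grip":-0.2},{"xyz":[0,0,0.019],"dr":[0,0,0],"grip":-0.2},{"xyz":[0,0,0],"dr":[0,0,0],"grip":-0.2},{"xyz":[0,0,0],"dr":[0,0,0],"grip":-0.2}]}}

```text
time_s: 10.73
position: [0.4818, -0.2482, 0.0587]
tool_rot: [-3.14, -0.002, 2.077]
force: [0.5, -0.7, 0.1]
finger_gap: 0.0556
gripper_force: 0.0
```

Run:
```python
from bench import bot
from h import *
o=bot.get_obs();print(o["position"],o["tool_rot"],o["finger_gap"],o["force"])
k=lambda x,y,u,v:(u+(x+.5)/5-.5,v+(y+.5)/5-.5)
print("knob",onz("top",*k(246,106,195,180),.138),tri(k(246,106,195,180),k(585-400,106,215,200)))
```

```text
[ 0.48181453 -0.24815252  0.05871774] [-3.14021649e+00 -2.42439570e-03  2.07666875e+00] 0.05560500045677874 [ 0.48854763 -0.74846709  0.06697151]
knob [0.55542721 0.07651102 0.138     ] (array([0.556 , 0.077 , 0.1367]), array([-0.12, -0.16,  0.22,  0.04]))
```

Call:
{"fn": "step_arm", "kwargs": {"increments": [{"xyz":[0,0,0.004],"dr":[0,0,0],"grip":-0.2},{"xyz":[0,0,0.004],"dr":[0,0,0],"grip":-0.2},{"xyz":[0,0,0.0035],"dr":[0,0,0],"grip":-0.2},{"xyz":[0,0,0],"dr":[0,0,0],"grip":-0.2}]}}

```text
time_s: 11.07
position: [0.4828, -0.2488, 0.0481]
tool_rot: [3.141, 0.0, 2.077]
force: [-0.3, 0.4, 0.1]
finger_gap: 0.056
gripper_force: 0.0
```

Call:
{"fn": "step_arm", "kwargs": {"increments": [{"xyz":[0,0,0],"dr":[0,0,0],"grip":0.2},{"xyz":[0,0,0],"dr":[0,0,0],"grip":0.4},{"xyz":[0,0,0],"dr":[0,0,0],"grip":0.55},{"xyz":[0,0,0],"dr":[0,0,0],"grip":0.7},{"xyz":[0,0,0],"dr":[0,0,0],"grip":1},{"xyz":[0,0,0],"dr":[0,0,0],"grip":1},{"xyz":[0,0,0],"dr":[0,0,0],"grip":1},{"xyz":[0,0,0],"dr":[0,0,0],"grip":1}]}}

```text
time_s: 11.73
position: [0.4827, -0.2488, 0.0482]
tool_rot: [-3.142, 0.0, 2.077]
force: [-1.3, -1.4, 1.1]
finger_gap: 0.0161
gripper_force: 30.0
```

Call:
{"fn": "step_arm", "kwargs": {"increments": [{"xyz":[0,0,-0.01],"dr":[0,0,0],"grip":1},{"xyz":[0,0,-0.02],"dr":[0,0,0],"grip":1},{"xyz":[0,0,-0.02],"dr":[0,0,0],"grip":1},{"xyz":[0,0,-0.02],"dr":[0,0,0],"grip":1},{"xyz":[0,0,-0.02],"dr":[0,0,0],"grip":1},{"xyz":[0,0,-0.02],"dr":[0,0,0],"grip":1},{"xyz":[0,0,-0.02],"dr":[0,0,0],"grip":1},{"xyz":[0,0,-0.02],"dr":[0,0,0],"grip":1},{"xyz":[0,0,-0.02],"dr":[0,0,0],"grip":1},{"xyz":[0,0,-0.02],"dr":[0,0,0],"grip":1},{"xyz":[0,0,-0.01],"dr":[0,0,0.0978],"grip":1},{"xyz":[0,0,0],"dr":[0,0,0.0978],"grip":1},{"xyz":[0,0,0],"dr":[0,0,0.0978],"grip":1},{"xyz":[0,0,0],"dr":[0,0,0.0978],"grip":1},{"xyz":[0,0,0],"dr":[0,0,0],"grip":1}]}}

```text
time_s: 12.98
position: [0.4826, -0.2487, 0.2488]
tool_rot: [3.141, 0.0, 1.682]
force: [-0.3, 0.4, -2.0]
finger_gap: 0.0161
gripper_force: 30.0
```

Call:
{"fn": "step_arm", "kwargs": {"increments": [{"xyz":[0.0225,0.0078,0],"dr":[0,0,0],"grip":1},{"xyz":[0.0225,0.0078,0],"dr":[0,0,0],"grip":1},{"xyz":[0.0225,0.0078,0],"dr":[0,0,0],"grip":1},{"xyz":[0.0225,0.0078,0],"dr":[0,0,0],"grip":1},{"xyz":[0.0225,0.0078,0],"dr":[0,0,0],"grip":1},{"xyz":[0.0225,0.0078,0],"dr":[0,0,0],"grip":1},{"xyz":[0.0225,0.0078,0],"dr":[0,0,0],"grip":1},{"xyz":[0.0225,0.0078,0],"dr":[0,0,0],"grip":1},{"xyz":[0.0225,0.0078,0],"dr":[0,0,0],"grip":1},{"xyz":[0.0225,0.0078,0],"dr":[0,0,0],"grip":1},{"xyz":[0.0225,0.0078,0],"dr":[0,0,0],"grip":1},{"xyz":[0.0225,0.0078,0],"dr":[0,0,0],"grip":1},{"xyz":[0.0225,0.0078,0],"dr":[0,0,0],"grip":1},{"xyz":[0.0225,0.0078,0],"dr":[0,0,0],"grip":1},{"xyz":[0,0,0],"dr":[0,0,0],"grip":1},{"xyz":[0,0,0],"dr":[0,0,0],"grip":1},{"xyz":[0,0,0],"dr":[0,0,0],"grip":1}]}}

```text
time_s: 14.4
position: [0.5547, 0.0764, 0.2482]
tool_rot: [-3.141, 0.0, 1.689]
force: [0.8, 0.0, -2.0]
finger_gap: 0.0158
gripper_force: 30.0
```

Run:
```python
from bench import bot
import cv2,numpy as np
c=bot.capture("side")["pixels"][130:250,200:360,::-1]
cv2.imwrite("pics/f.png",cv2.resize(c,(800,600),interpolation=cv2.INTER_CUBIC))
o=bot.get_obs();print(o["position"],o["tool_rot"],o["finger_gap"],o["force"],o["torque"])
```

```text
[0.55478463 0.07602579 0.24823151] [-3.14138181e+00  3.72907174e-04  1.68734037e+00] 0.0156359118779885 [-0.10759707 -1.10533394 -1.22520486] [-0.01365981 -0.10077891  0.02893982]
```

View pics/f.png

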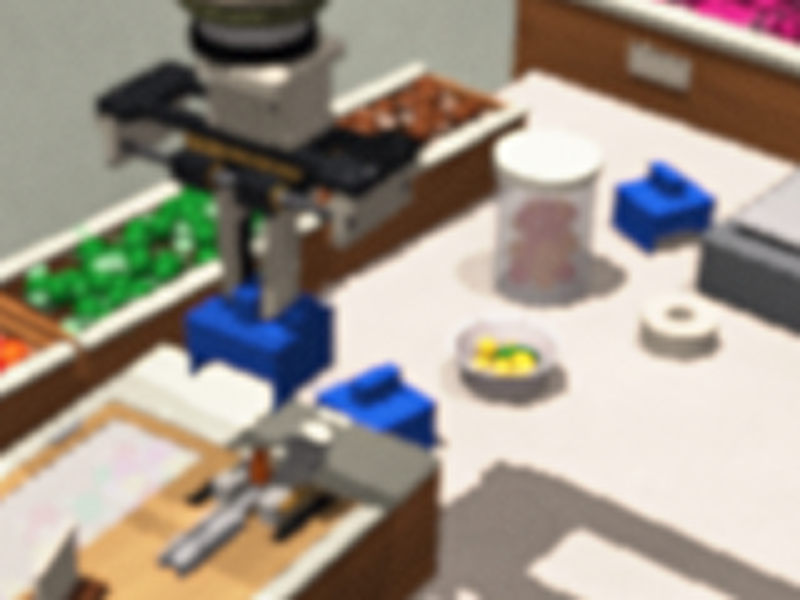

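The cover hangs level from the rib. Its visible corners are left-top (188,318), front-bottom (278,402) and right-bottom (331,362), and the knob at (262,465) is home. I'll check how the cover is centred in the grip.

Run:
```python
from h import *
a=np.radians(6.65);X=np.array([np.cos(a),np.sin(a),0]);Y=np.array([-np.sin(a),np.cos(a),0])
c=np.array([.5548,.0763,.2005])
for sx in(-1,1):
  for sy in(-1,1):
    for z in(0,.044):
      p=proj("side",c+X*.034*sx+Y*.032*sy+[0,0,z]);print(sx,sy,z,((p-[200,130]+.5)*5-.5).round(0))
```

```text
-1 -1 0 [336. 367.]
-1 -1 0.044 [336. 307.]
-1 1 0 [275. 414.]
-1 1 0.044 [274. 353.]
1 -1 0 [249. 334.]
1 -1 0.044 [247. 275.]
1 1 0 [187. 379.]
1 1 0.044 [184. 318.]
```

Call:
{"fn": "step_arm", "kwargs": {"increments": [{"xyz":[0.0007,0.0006,0.01],"dr":[0,0,0],"grip":1},{"xyz":[0,0,0.01],"dr":[0,0,0],"grip":1},{"xyz":[0,0,0.01],"dr":[0,0,0],"grip":1},{"xyz":[0,0,0.01],"dr":[0,0,0],"grip":1},{"xyz":[0,0,0.005],"dr":[0,0,0],"grip":1},{"xyz":[0,0,0.005],"dr":[0,0,0],"grip":1},{"xyz":[0,0,0.005],"dr":[0,0,0],"grip":1},{"xyz":[0,0,0.005],"dr":[0,0,0],"grip":1},{"xyz":[0,0,0.005],"dr":[0,0,0],"grip":1},{"xyz":[0,0,0],"dr":[0,0,0],"grip":1},{"xyz":[0,0,0],"dr":[0,0,0],"grip":1}]}}

```text
time_s: 15.37
position: [0.5553, 0.0774, 0.1829]
tool_rot: [-3.141, 0.0, 1.686]
force: [0.2, -0.6, -1.7]
finger_gap: 0.0159
gripper_force: 30.0
```

Call:
{"fn": "step_arm", "kwargs": {"increments": [{"xyz":[0,0,0.003],"dr":[0,0,0],"grip":1},{"xyz":[0,0,0.003],"dr":[0,0,0],"grip":1},{"xyz":[0,0,0.003],"dr":[0,0,0],"grip":1},{"xyz":[0,0,0],"dr":[0,0,0],"grip":1}]}}

```text
time_s: 15.7
position: [0.5551, 0.0774, 0.1734]
tool_rot: [-3.141, -0.0, 1.686]
force: [-0.6, 0.7, -2.5]
finger_gap: 0.0157
gripper_force: 30.0
```

Call:
{"fn": "step_arm", "kwargs": {"increments": [{"xyz":[0,0,0.002],"dr":[0,0,0],"grip":1},{"xyz":[0,0,0.002],"dr":[0,0,0],"grip":1},{"xyz":[0,0,0.002],"dr":[0,0,0],"grip":1},{"xyz":[0,0,0.002],"dr":[0,0,0],"grip":1},{"xyz":[0,0,0],"dr":[0,0,0],"grip":1}]}}

```text
time_s: 16.12
position: [0.5551, 0.0774, 0.1655]
tool_rot: [-3.141, -0.0, 1.686]
force: [-0.3, 0.2, -1.7]
finger_gap: 0.0159
gripper_force: 30.0
```

Call:
{"fn": "step_arm", "kwargs": {"increments": [{"xyz":[0,0,0.002],"dr":[0,0,0],"grip":1},{"xyz":[0,0,0.001],"dr":[0,0,0],"grip":1},{"xyz":[0,0,0.001],"dr":[0,0,0],"grip":1},{"xyz":[0,0,0],"dr":[0,0,0],"grip":1}]}}

```text
time_s: 16.45
position: [0.5557, 0.0775, 0.1623]
tool_rot: [3.141, -0.0, 1.686]
force: [2.0, -0.2, -1.5]
finger_gap: 0.0162
gripper_force: 30.0
```

Call:
{"fn": "step_arm", "kwargs": {"increments": [{"xyz":[0,0,0.001],"dr":[0,0,0],"grip":1},{"xyz":[0,0,0.001],"dr":[0,0,0],"grip":1},{"xyz":[0,0,0.001],"dr":[0,0,0],"grip":1},{"xyz":[0,0,0],"dr":[0,0,0],"grip":1}]}}

```text
time_s: 16.78
position: [0.5567, 0.0775, 0.1612]
tool_rot: [3.138, 0.0, 1.686]
force: [-1.1, 1.0, 8.9]
finger_gap: 0.0158
gripper_force: 30.0
```

Call:
{"fn": "step_arm", "kwargs": {"increments": [{"xyz":[0,0.001,0.001],"dr":[0,0,0],"grip":1},{"xyz":[0,0,0.001],"dr":[0,0,0],"grip":1},{"xyz":[0,0,0.001],"dr":[0,0,0],"grip":1},{"xyz":[0,0,0],"dr":[0,0,0],"grip":1}]}}

```text
time_s: 17.12
position: [0.5571, 0.0776, 0.1579]
tool_rot: [3.14, 0.0, 1.686]
force: [-2.2, -0.6, 9.0]
finger_gap: 0.016
gripper_force: 30.0
```

Call:
{"fn": "step_arm", "kwargs": {"increments": [{"xyz":[0,0,0.001],"dr":[0,0,0],"grip":1},{"xyz":[0,0,0.001],"dr":[0,0,0],"grip":1},{"xyz":[0,0,0],"dr":[0,0,0],"grip":1}]}}

```text
time_s: 17.37
position: [0.5566, 0.0775, 0.1548]
tool_rot: [3.141, 0.0, 1.686]
force: [-0.6, -0.5, 2.4]
finger_gap: 0.0156
gripper_force: 30.0
```

Past the snap. Next I'll go down to the pads and build up the hold force.

Call:
{"fn": "step_arm", "kwargs": {"increments": [{"xyz":[0,0,0.001],"dr":[0,0,0],"grip":1},{"xyz":[0,0,0.001],"dr":[0,0,0],"grip":1},{"xyz":[0,0,0.001],"dr":[0,0,0],"grip":1},{"xyz":[0,0,0.001],"dr":[0,0,0],"grip":1},{"xyz":[0,0,0],"dr":[0,0,0],"grip":1}]}}

```text
time_s: 17.78
position: [0.5562, 0.0776, 0.1502]
tool_rot: [-3.141, -0.0, 1.686]
force: [-4.3, -0.1, 3.6]
finger_gap: 0.0154
gripper_force: 30.0
```

Call:
{"fn": "step_arm", "kwargs": {"increments": [{"xyz":[0,0,0.001],"dr":[0,0,0],"grip":1},{"xyz":[0,0,0.001],"dr":[0,0,0],"grip":1},{"xyz":[0,0,0],"dr":[0,0,0],"grip":1}]}}

```text
time_s: 18.03
position: [0.5562, 0.0776, 0.1501]
tool_rot: [-3.141, 0.0, 1.686]
force: [-12.1, -0.4, 17.6]
finger_gap: 0.016
gripper_force: 30.0
```

Call:
{"fn": "step_arm", "kwargs": {"increments": [{"xyz":[0,-0.0012,0.0005],"dr":[0,0,0],"grip":1},{"xyz":[0,0,0],"dr":[0,0,0],"grip":1},{"xyz":[0,0,0],"dr":[0,0,0],"grip":1},{"xyz":[0,0,0],"dr":[0,0,0],"grip":1}]}}

```text
time_s: 18.37
position: [0.5561, 0.0775, 0.1501]
tool_rot: [3.139, 0.0, 1.686]
force: [-6.4, 0.1, 15.9]
finger_gap: 0.0159
gripper_force: 30.0
```

Call:
{"fn": "step_arm", "kwargs": {"increments": [{"xyz":[0,-0.001,0.0008],"dr":[0,0,0],"grip":1},{"xyz":[0,0,0.0004],"dr":[0,0,0],"grip":1},{"xyz":[0,0,0],"dr":[0,0,0],"grip":1},{"xyz":[0,0,0],"dr":[0,0,0],"grip":1},{"xyz":[0,0,0],"dr":[0,0,0],"grip":1}]}}

```text
time_s: 18.78
position: [0.5561, 0.0775, 0.15]
tool_rot: [3.137, 0.0, 1.686]
force: [-6.4, 0.6, 20.3]
finger_gap: 0.0157
gripper_force: 30.0
```

Run:
```python
from bench import bot
import cv2,numpy as np
c=bot.capture("side")["pixels"][155:245,195:315,::-1]
cv2.imwrite("pics/g.png",cv2.resize(c,(800,600),interpolation=cv2.INTER_CUBIC))
o=bot.get_obs();print(o["position"],o["tool_rot"],o["finger_gap"],o["force"],o["torque"])
from h import *
a=np.radians(6.65);X=np.array([np.cos(a),np.sin(a),0]);Y=np.array([-np.sin(a),np.cos(a),0])
for z in(.102,.146):
  for sx,sy in((-1,-1),(-1,1),(1,1)):
      p=proj("side",np.array([.5558,.0773,z])+X*.034*sx+Y*.032*sy);print(sx,sy,z,((p-[195,155]+.5)*6.667-.5).round(0))
```

```text
[0.55608667 0.07753386 0.15006865] [3.13672856e+00 1.60072917e-04 1.68632559e+00] 0.015783917216571543 [-5.70038151  0.03711583 20.26491735] [-0.02798582  1.12644163 -0.0644906 ]
-1 -1 0.102 [478. 492.]
-1 1 0.102 [400. 558.]
1 1 0.102 [287. 509.]
-1 -1 0.146 [478. 418.]
-1 1 0.146 [399. 483.]
1 1 0.146 [283. 434.]
```

View pics/g.png

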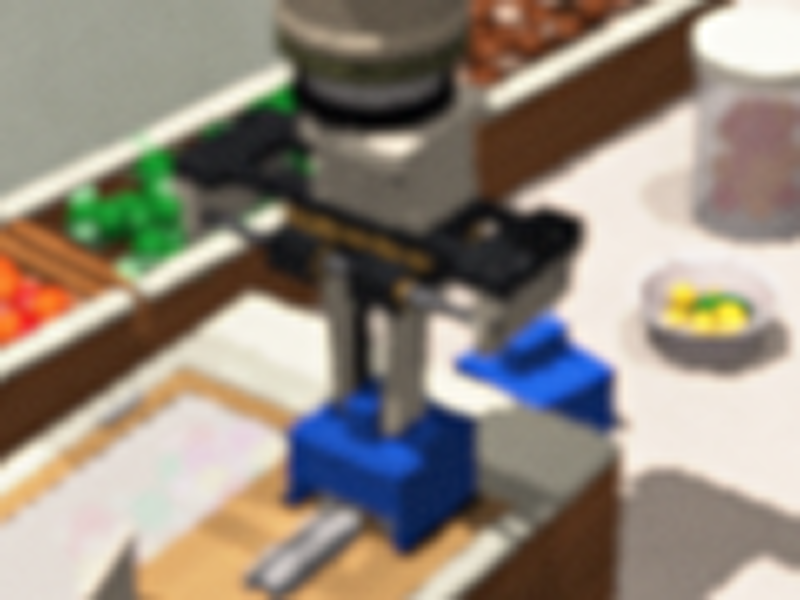

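The cover stands on its pads: its front-bottom corner is at (402,550) against the predicted (400,558), and the rod's tail shows at (270,575). I'll add a slightly firmer push and hold.

Call:
{"fn": "step_arm", "kwargs": {"increments": [{"xyz":[0,0,0.0006],"dr":[0,0,0],"grip":1},{"xyz":[0,0,0],"dr":[0,0,0],"grip":1},{"xyz":[0,0,0],"dr":[0,0,0],"grip":1},{"xyz":[0,0,0],"dr":[0,0,0],"grip":1},{"xyz":[0,0,0],"dr":[0,0,0],"grip":1},{"xyz":[0,0,0],"dr":[0,0,0],"grip":1}]}}

```text
time_s: 19.33
position: [0.5561, 0.0775, 0.15]
tool_rot: [3.137, 0.0, 1.686]
force: [-9.1, 0.5, 25.0]
finger_gap: 0.0158
gripper_force: 30.0
```

```bash
python3 -c "
from bench import bot
print(bot.get_obs()['force']); print(bot.close_job())"
```

```text
[-9.11092584  0.49688933 25.03142398]
the job is handed in; nothing more can be done
None
```

I slid the bolt home, snapped the cover past its noses onto the pads, and handed the job in at about 19 s with the arm still pressing down at about 25 N; the judge's verdict was not shown.

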